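# Roll the last tin into the stacking rack and close it with its upper shelf

## Robot

A 6-joint arm with a two-finger parallel gripper is mounted at the origin on the work surface. World frame = base frame: x ahead of the robot, y to its left, z up, the work surface at z = 0. Lengths are in m, angles in rad, forces in N, time in s.
With the tool pointing down it reaches from about 0.25 to 0.775 m from the base axis. Payload 4 kg.
Tool frame: the origin (TCP) lies at the very end of the fingers, on their centre line; the grasp point (between the pads) lies 19 mm behind it (robot.pinch_z is the distance from the TCP to the grasp point, in m); z points along the fingers, y is the line along which they close (so a half turn about z gives the same grasp; the last joint's range is limited). The gripper opens to 94 mm and grips with 3 to 60 N. Pads are 16 mm wide; open, the fingers measure 119 mm over their backs; the gripper's body (75 mm by 177 mm) begins 78 mm behind the grasp point.
Start: joints at [-1.228, 0.087, 1.371, -0, 1.684, -0.103], TCP at [0.237, -0.496, 0.206] pointing down, gripper open.
Joint ranges: [-3.1, 3.1], [-0.76, 2.03], [0.27, 2.55], [-1.08, 4.22], [0.17, 2.65], [-2.57, 2.57]. Speed limits (rad/s): [2.79, 2.79, 3.14, 3.14, 3.14, 3.14].

## Interface

Orientations are given as [roll, pitch, yaw] about the fixed x, y, z axes, in that order (R = Rz(yaw) Ry(pitch) Rx(roll)).
In Python, from bench import robot gives the robot as it stands.
- The arm moves only by the tool arm_command, never from a script. Its argument "targets" is one flat list of numbers, 7 for each row, row after row: the turn, a rotation vector about the tool's x, y, z in degrees, then the shift along the tool's x, y, z in mm, then the closure, from -1 (fully open) to 1 (shut). In form: [ax, ay, az, x, y, z, hand, ax, ay, az, x, y, z, hand, ...]. A call has 1 to 20 rows; each row is the pose to reach, as a shift and turn from the pose commanded when the call began, along the tool's axes at that moment; what a row does not reach only later rows make up. A row lasts 1/10 s, in which the tool goes at most 50 mm and 8.59 degrees, less where a joint would pass 70% of its speed; a pose out of reach is approached as far as the arm can. A call with a gripper value outside its range is refused whole. The fingers move at their own pace and stop on an object; the grip force is fixed at half the most. Time passes only in rows, so rows that repeat a pose let the fingers close. It gives the time, the measured TCP pose, the force, the opening and the grip force at its end, in the units of the state.
- robot.get_obs(): the state, without advancing time (a new reading comes with each control period).
- robot.snapshot(name): name is "scene" or "top" or "wrist"; returns a dict with "color" (420x560x3 uint8, red, green, blue), "range_z" (420x560 float32, m along the optical axis (not along the pixel's ray), 0 where there is no reading), "fx", "fy", "cx", "cy" (pixels), "T" (4x4, takes a point from camera to world coordinates); the wrist camera has in their place "T_tool_cam" (4x4, takes a point from camera to tool coordinates, whose origin is the TCP and whose axes are the flange's). Camera axes: x right, y down, z forward; pixel columns grow to the right and rows downward; lengths in m; the calibration is good to about 2 mm. The wrist camera is an equidistant fisheye: a pixel r from the principal point sees the ray r / f radians off the axis. A picture is of the moment at which its call begins: read the wrist's pose just before it.
- robot.close_job(): hands the job in; it is judged then, once.
The state is a dict: "time": time; "joint_positions": joint angles; "qvel": joint speeds; "joint_torque": joint torques, N m; "tool_pos": TCP position; "ee_rot": TCP orientation; "wrist_force": force on the tool from outside, world axes, zero at the start; "wrist_torque": the same for the moment, N m; "width": finger opening in m; "finger_force": force on a finger pad.
Only numpy, scipy, OpenCV 4.12 (cv2) and the standard library are available. Lean on these libraries where they do the work, as an engineer would, in place of code of your own. Each camera call takes 0.05 s, during which the arm holds its last target. There are 200 camera calls.

## Task

Roll the loose tin gently up the sloped nose into the empty groove of the rack and keep the fingers on it until it lies still there. Then lower the upper shelf over the four pins and let it rest flush on the posts before you let go of it. The other tin stays in its own groove, and the rest of the things on the counter stay where they are.

Things in the scene. Friction and masses are not known exactly. Their poses are not given: they have to be found in the camera images.
- rack: Fixed lower tier of a wooden can rack. Origin: centre of its underside, z up. Two V-shaped grooves run along its x, at y = -47 mm (near, empty) and +47 mm (far, holds the stored tin); floor 4 mm up, flanks 22 degrees, a flat crest 13 mm high between them. Side rails 24 mm high and thin upper rails (81 to 95 mm high) leave 134 mm between them (x -67 to 67). Stop board behind the far groove.
- rack_nose (a point): Middle of the foot of the sloped nose, on the counter at the rack's y = -134 mm, axes as the rack's. The nose rises at 14 degrees towards +y to a crest 13 mm high and 8 mm wide (y -82 to -74), beyond which the near groove begins: the tin rolls in this way, between the two posts at y = -70 mm.
- groove_near (a point): Where the centre of a tin lies when it rests in the near groove: 48.4 mm above the counter, axes as the rack's.
- groove_far (a point): Where the centre of a tin lies when it rests in the far groove: 48.4 mm above the counter, axes as the rack's.
- rack_seat (a point): Midway between the tops of the four posts, 97 mm above the counter, axes as the rack's: the centre of the shelf's underside belongs here, either way round. The posts are 18 mm square, at x = +-76, y = +-70 mm from this point; on each stands a round-topped wooden pin, 10 mm in diameter, 14 mm high.
- tin: The loose tin, lying on its side before the nose, out of line with the way in: steel, 86 mm across, 112 mm long, about 0.6 kg. Origin at its centre, x along its axis; y and z turn as it rolls. Pushed from behind it rolls on without turning; slid endways (2 to 6 N) it squares up to two fingertips on its end. Pushed below its middle by leaning fingers it climbs the nose; pushed above it, it jams.
- stored_tin: An equal tin that lies in the far groove. Origin at its centre, x along its axis.
- shelf: The loose upper shelf, right way up on the counter: wooden board 176 (x) by 208 (y) by 12 mm, about 0.42 kg, four holes 13.5 mm in diameter right through at x = +-76, y = +-70 mm, edge rails 12 mm high at y = +-99. Across its middle stands a divider rail, 170 mm long (along x), 16 mm thick (y), 12 to 44 mm above the underside: grip it there. Origin: centre of the underside, z up.
- shelf_rail (a point): Middle of the divider rail, 29 mm above the shelf's underside; axes as the shelf's.
- onion: Bystander: half a red onion, flat side down, 72 mm in diameter, 44 mm high. Origin under its centre.
- jar_lid: Bystander: flat blue screw lid, 88 mm in diameter, 13 mm high. Origin under its centre.
- spice_jar: Bystander: glass jar, 48 mm in diameter, 105 mm high. Origin under its centre.
- herb_jar: Bystander: another glass jar of the same size. Origin under its centre.
- spoon: Bystander: wooden spoon, 190 mm long, lying flat. Origin under its middle.
- squeeze_bottle: Bystander: plastic sauce bottle, 66 mm in diameter, 215 mm high. Origin under its centre.
- sauce_jar: Bystander: big open jar, 110 mm in diameter, 150 mm high. Origin under its centre.
Things that resemble listed ones, but are neither listed nor needed, are in the scene too. What is shaped like the tin but green, purple or red is not meant.

How it is judged:
On the way, in this order (a step that is already met when the one before it is completed fails the run):
1. the tin lies still in the near groove (within 4 mm of its resting place across the groove and in height) while the fingers still touch it (y of tin in the frame of groove_near between -0.004 and 0.004 m and z of tin in the frame of groove_near between -0.003 and 0.003 m and angle between the x axis of tin and the x axis of rack, either way round below 0.06 rad and linear speed of tin below 0.01 m/s and contact force between the fingers and tin above 0.2 N), for 0.2 s.
2. the shelf rests on the posts, its underside within 2 mm of their tops, with the pins in its holes, while the fingers still hold or touch it (horizontal distance between shelf and rack_seat below 0.005 m and z of shelf in the frame of rack_seat below 0.002 m and angle between shelf's own z axis and vertical below 0.02 rad and contact force between shelf and rack above 0.5 N and contact force between the fingers and shelf above 0.2 N), for 0.2 s.
At the end, for the whole second after the job is handed in: Both tins lie still in their own grooves (within 4 mm across, 3 mm in height, 0.06 rad), the loose one in the near groove; the shelf rests still on the four posts, pins in its holes, underside within 2 mm of the post tops, centred within 5 mm, level within 0.02 rad; nothing is held (y of tin in the frame of groove_near between -0.004 and 0.004 m and z of tin in the frame of groove_near between -0.003 and 0.003 m and angle between the x axis of each of tin, stored_tin and the x axis of rack, either way round below 0.06 rad and y of stored_tin in the frame of groove_far between -0.004 and 0.004 m and z of stored_tin in the frame of groove_far below 0.003 m and horizontal distance between shelf and rack_seat below 0.005 m and z of shelf in the frame of rack_seat below 0.002 m and angle between shelf's own z axis and vertical below 0.02 rad and linear speed of each of tin, stored_tin, shelf below 0.02 m/s); the robot touches nothing.
It fails at once if the tin is knocked or thrown (faster than 0.4 m/s) (linear speed of tin above 0.4 m/s).
It fails at once if a bystander on the counter is shifted by more than 30 mm or knocked over (distance of any of onion, jar_lid, spice_jar, herb_jar, spoon, squeeze_bottle, sauce_jar from where it was at the start of the episode above 0.03 m).
It also fails if it takes over 70 s, if anything falls off the work surface, if the arm or the gripper's body presses on something with over 40 N, if the wrist force passes 120 N, or if a joint passes its speed limit or range.

## Working session

There is one attempt and no reset: what is moved stays moved. The work goes in short steps, Python scripts to look and compute and a tool call to move; the robot and the scene stay as the last step left them, time stands still between calls to the robot, and variables do not carry over. Pictures are saved under pics/ and viewed, at most 10 in all, crops included, and the job is handed in when it is done.

Besides the shell and the picture viewer there is one more tool, called after "Emit:" as name(argument=value, ...) on one line, values as JSON. arm_command: Moves the arm, as the interface text tells. Its arguments: {"type":"object","properties":{"targets":{"type":"array"}},"required":["targets"]}

```bash
ls; mkdir -p pics; python3 - <<'E'
from bench import robot
import cv2,numpy as np,pickle
o=robot.get_obs();print(o)
d={}
for n in("scene","top"):
    s=robot.snapshot(n);d[n]=s
    cv2.imwrite(f"pics/{n}0.png",s["color"][:,:,::-1]);print(n,s["fx"],s["fy"],s["cx"],s["cy"],s["T"].round(3).tolist())
pickle.dump(d,open("d0.pkl","wb"))
E
```

```text
pics
{'time': 0.0, 'joint_positions': array([-1.22808837e+00,  8.79578502e-02,  1.37221765e+00, -4.78522636e-05,
        1.68356860e+00, -1.03116753e-01]), 'qvel': array([ 4.27607603e-05, -2.66893349e-03,  4.09398000e-04, -2.01589249e-03,
        3.52236661e-05, -8.31546009e-04]), 'joint_torque': array([-5.49825781e-04, -3.40184426e+01, -3.02429044e+01,  7.16099236e-02,
        3.29811824e-02, -1.66924933e-04]), 'tool_pos': array([ 0.23695481, -0.49575263,  0.20432117]), 'ee_rot': array([-3.13944774e+00, -1.74149970e-04,  4.45819188e-01]), 'wrist_force': array([-0.54366254,  0.29903458, -0.40332149]), 'wrist_torque': array([-0.03532787, -0.00817858,  0.02640658]), 'finger_force': 0.0, 'width': 0.09417155063769503}
scene 409.5262016737645 409.5262016737645 278.5955715908448 198.6692819480926 [[0.817, 0.411, -0.403, 0.932], [0.576, -0.592, 0.564, -0.565], [-0.007, -0.693, -0.721, 0.835], [0.0, 0.0, 0.0, 1.0]]
top 424.16515922587223 424.16515922587223 275.0286764166734 213.1394795034475 [[-0.02, -0.998, 0.067, 0.436], [-1.0, 0.021, 0.009, 0.033], [-0.01, -0.066, -0.998, 1.178], [0.0, 0.0, 0.0, 1.0]]
```

View pics/top0.png

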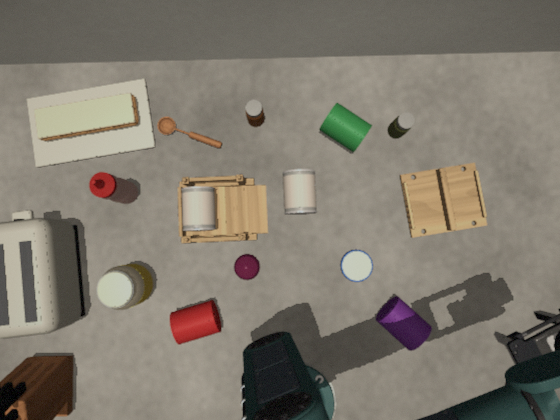

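View pics/scene0.png

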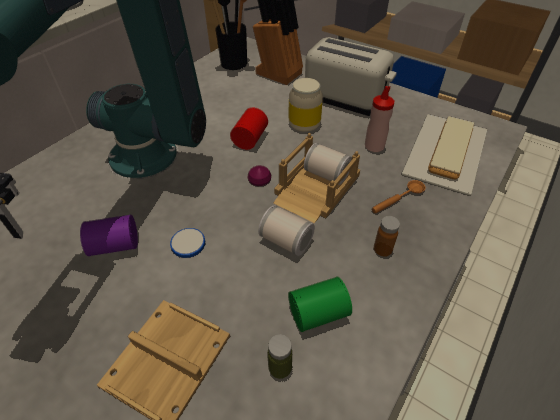

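The top view shows the rack at about (220,210) with its nose on the right (265,210). The loose tin is at (299,192), the shelf at (443,200) with its rail vertical in the image, and the lid at (357,265). The scene view agrees with this. Next I measure these from the depth clouds.

```bash
cat > h.py <<'E'
import numpy as np,cv2
def cloud(s):
    z=s["range_z"];v,u=np.indices(z.shape)
    p=np.stack([(u-s["cx"])/s["fx"]*z,(v-s["cy"])/s["fy"]*z,z],-1)
    w=p@s["T"][:3,:3].T+s["T"][:3,3];w[z==0]=np.nan
    return w
def sel(w,x,y,z):
    m=(w[...,0]>x[0])&(w[...,0]<x[1])&(w[...,1]>y[0])&(w[...,1]<y[1])&(w[...,2]>z[0])&(w[...,2]<z[1])
    return m
def rect(p):
    (c,s,a)=cv2.minAreaRect((p[:,:2]*1000).astype(np.float32))
    return np.round(c,1),np.round(s,1),round(a,2),len(p)
E
python3 - <<'E'
from h import *
import pickle
d=pickle.load(open("d0.pkl","rb"))
for n in d:
    w=cloud(d[n]);print(n)
    if n=="top":
        for nm,(u,v) in dict(rack=(240,210),tin=(299,192),stored=(199,209),shelf=(460,195),div=(445,200),lid=(357,265),onion=(247,266),herb=(403,122),spice=(255,105),green=(345,128),purple=(404,323),red=(195,322),noseend=(267,209),counter=(350,220),bottle=(103,185),counter2=(330,190)).items(): print(nm,w[v,u].round(3))
    R=((.3,.65),(.1,.36))
    for zr in((.088,.103),(.103,.118)):
        p=w[sel(w,(.33,.6),(.1,.34),zr)];
        print("rack",zr,rect(p),np.nanmedian(p[:,2]))
        if zr[0]>.1:
            m=sel(w,(.33,.6),(.1,.34),zr).astype(np.uint8);k,l,st,c=cv2.connectedComponentsWithStats(m)
            for i in range(1,k): print("  pin?",st[i,4],w[l==i].mean(0).round(4))
    for zr in((.05,.08),(.07,.1),(.02,.1)):
        p=w[sel(w,(.38,.6),(-.1,.04),zr)];print("tin",zr,rect(p),p[:,2].max().round(4))
    for zr in((.035,.055),(.007,.05)):
        p=w[sel(w,(.33,.62),(-.57,-.28),zr)];print("shelf",zr,rect(p),np.median(p[:,2]))
    p=w[sel(w,(.33,.62),(.17,.34),(.06,.1))&(d[n]["color"].min(-1)>130)];print("stored",rect(p),p[:,2].max())
E
```

```text
scene
rack (0.088, 0.103) (array([520.7, 200.3]), array([161.6, 158.6]), 1.67, 512) 0.09129549996722469
rack (0.103, 0.118) (array([523.1, 199.9]), array([157.1, 148.5]), 1.45, 33) 0.10703091775197027
  pin? 9 [0.4471 0.2689 0.1064]
  pin? 9 [0.5979 0.2715 0.1078]
  pin? 12 [0.4509 0.1282 0.1067]
  pin? 3 [0.5983 0.1315 0.1076]
tin (0.05, 0.08) (array([555. , -27.2]), array([90.8, 79.9]), 1.29, 563) 0.0799
tin (0.07, 0.1) (array([554.6, -24.5]), array([91. , 66.6]), 0.3, 742) 0.0878
tin (0.02, 0.1) (array([554.7, -27.6]), array([90.9, 80.1]), 0.54, 1176) 0.0878
shelf (0.035, 0.055) (array([ 538.6, -419.5]), array([166. ,  16.7]), 8.12, 694) 0.04233411016855976
shelf (0.007, 0.05) (array([ 540.7, -419.1]), array([178.1, 208.2]), 8.25, 8227) 0.011222973962571547
stored (array([526.7, 242.7]), array([ 40.2, 110.6]), 89.41, 290) 0.09392655998900334
top
rack [0.525 0.14  0.008]
tin [ 0.563 -0.02   0.087]
stored [0.524 0.238 0.091]
shelf [ 0.554 -0.466  0.012]
div [ 0.538 -0.413  0.04 ]
lid [ 0.368 -0.177  0.01 ]
onion [0.373 0.121 0.038]
herb [ 0.735 -0.289  0.107]
spice [0.788 0.089 0.10
[... 361 characters left out ...]
, 147.6]), 1.22, 43) 0.10802631728772782
  pin? 11 [0.5974 0.2712 0.1083]
  pin? 6 [0.5988 0.1316 0.1058]
  pin? 13 [0.4503 0.1282 0.1079]
  pin? 13 [0.4462 0.2676 0.1087]
tin (0.05, 0.08) (array([554.7, -24.1]), array([85. , 90.3]), 89.96, 573) 0.08
tin (0.07, 0.1) (array([555.5, -23.8]), array([91. , 71.3]), 2.31, 865) 0.0901
tin (0.02, 0.1) (array([555. , -23.6]), array([91.1, 85.7]), 1.23, 1150) 0.0901
shelf (0.035, 0.055) (array([ 538.7, -420.5]), array([164.3,  18.6]), 8.08, 418) 0.042366436907068206
shelf (0.007, 0.05) (array([ 539.2, -420.5]), array([179.9, 209.7]), 8.04, 4562) 0.012234292995426443
stored (array([527.2, 249.3]), array([ 73.9, 110. ]), 89.86, 1114) 0.09574712453842116
```

```bash
python3 - <<'E'
from h import *
import pickle
d=pickle.load(open("d0.pkl","rb"))
for n in d:
    w=cloud(d[n]);print(n)
    for zr in((.05,.1),(.075,.1),(.084,.1)):
        p=w[sel(w,(.38,.7),(-.1,.04),zr)&(d[n]["color"].min(-1)>70)];print("tin",zr,rect(p),p[:,2].max().round(4),p.min(0).round(3),p.max(0).round(3))
    # ridge: per-x-slice highest y
    p=w[sel(w,(.38,.7),(-.1,.04),(.03,.1))]
    for x0 in np.arange(.48,.63,.02):
        q=p[abs(p[:,0]-x0)<.008]
        if len(q)>20:
            A=np.c_[2*q[:,1],2*q[:,2],np.ones(len(q))];b=(q[:,1:]**2).sum(1);s=np.linalg.lstsq(A,b,rcond=None)[0]
            print(x0.round(3),s[:2].round(4),np.sqrt(s[2]+s[0]**2+s[1]**2).round(4),len(q))
    for (nm,x,y) in(("lid",(.3,.43),(-.25,-.1)),("onion",(.3,.43),(.06,.18)),("herb",(.65,.85),(-.36,-.23)),("spice",(.65,.9),(.02,.15)),("green",(.62,.85),(-.24,-.05))):
        p=w[sel(w,x,y,(.006,.13))];print(nm,rect(p),p[:,2].max().round(3))
E
```

```text
scene
tin (0.05, 0.1) (array([567.4, -24.4]), array([115.5,  85. ]), 2.4, 1304) 0.0889 [ 0.509 -0.068  0.05 ] [0.625 0.02  0.089]
tin (0.075, 0.1) (array([567.3, -23.9]), array([115.3,  60.2]), 1.55, 809) 0.0889 [ 0.509 -0.055  0.075] [0.625 0.007 0.089]
tin (0.084, 0.1) (array([566.9, -24.5]), array([112.4,  33.7]), 2.21, 248) 0.0889 [ 0.511 -0.041  0.084] [ 0.623 -0.006  0.089]
0.52 [-0.0238  0.0434] 0.0418 199
0.54 [-0.023   0.0426] 0.0425 202
0.56 [-0.0226  0.0431] 0.0422 204
0.58 [-0.0223  0.0433] 0.0421 207
0.6 [-0.0216  0.0427] 0.0425 217
0.62 [-0.0252  0.0535] 0.0302 354
lid (array([ 366.9, -175.7]), array([85.9, 86.6]), 68.27, 772) 0.018
onion (array([372.2, 122.7]), array([70.2, 61.6]), 65.32, 369) 0.043
herb (array([ 741.7, -299.9]), array([45.4, 44.5]), 83.75, 923) 0.108
spice (array([782.7,  90.8]), array([45.1, 45.7]), 45.72, 730) 0.109
green (array([ 695.6, -119. ]), array([114.5, 198.7]), 54.42, 2466) 0.088
top
tin (0.05, 0.1) (array([566.3, -23.8]), array([113.7,  84.8]), 1.36, 1380) 0.0901 [ 0.51  -0.067  0.05 ] [0.623 0.02  0.09 ]
tin (0.075, 0.1) (array([566.6, -23.8]), array([112.8,  61.4]), 1.46, 925) 0.0901 [ 0.51  -0.056  0.075] [0.623 0.007 0.09 ]
tin (0.084, 0.1) (array([567.1, -25.7]), array([111.8,  38.9]), 0.64, 289) 0.0901 [ 0.511 -0.045  0.084] [ 0.623 -0.006  0.09 ]
0.52 [-0.0246  0.0435] 0.0419 192
0.54 [-0.0245  0.0426] 0.0428 198
0.56 [-0.0238  0.0436] 0.0419 196
0.58 [-0.0233  0.0437] 0.0421 192
0.6 [-0.0232  0.0439] 0.0421 197
0.62 [-0.0224  0.0437] 0.0419 137
lid (array([ 366.7, -175.9]), array([85.7, 84.3]), 88.5, 818) 0.018
onion (array([357.8, 112.6]), array([109.5,  69.2]), 45.27, 524) 0.044
herb (array([ 753.9, -293.1]), array([ 60.2, 177.8]), 77.23, 476) 0.109
spice (array([798.1,  89.4]), array([ 97.5, 172.1]), 88.25, 415) 0.111
green (array([ 719.9, -144.1]), array([129. , 239.9]), 74.87, 1411) 0.091
```

```bash
cat >> h.py <<'E'
from scipy.spatial.transform import Rotation as Ro
def pose(o): return Ro.from_euler('xyz',o["ee_rot"]),np.array(o["tool_pos"])
def tgt(yaw,lean=0):  # deg; lean about tool y (before yaw): tip direction swings
    return Ro.from_euler('z',yaw,degrees=True)*Ro.from_euler('x',180,degrees=True)*Ro.from_euler('y',lean,degrees=True)
def rel(o,p,R):
    R0,p0=pose(o);
    return (R0.inv()*R).as_rotvec(degrees=True).round(2),(R0.inv().apply(np.array(p)-p0)*1000).round(1)
def show(o):
    R,p=pose(o);print("t",round(o["time"],2),"p",p.round(4),"rpy",np.degrees(o["ee_rot"]).round(2),"F",np.round(o["wrist_force"],2),"w",round(o["width"],4),"ff",round(o["finger_force"],2),"q",np.round(o["joint_positions"],2))
E
python3 - <<'E'
from bench import robot
from h import *
o=robot.get_obs();print(rel(o,(.665,-.0225,.2),tgt(1.25)))
E
```

```text
(array([-1.100e-01,  1.000e-02,  2.429e+01]), array([ 590.3, -242.5,    5. ]))
```

Emit:
arm_command(targets=[0,0,24.3,590,-242,5,0.15,0,0,24.3,590,-242,5,0.15,0,0,24.3,590,-242,5,0.15,0,0,24.3,590,-242,5,0.15,0,0,24.3,590,-242,5,0.15,0,0,24.3,590,-242,5,0.15,0,0,24.3,590,-242,5,0.15,0,0,24.3,590,-242,5,0.15,0,0,24.3,590,-242,5,0.15,0,0,24.3,590,-242,5,0.15,0,0,24.3,590,-242,5,0.15,0,0,24.3,590,-242,5,0.15,0,0,24.3,590,-242,5,0.15,0,0,24.3,590,-242,5,0.15,0,0,24.3,590,-242,5,0.15,0,0,24.3,590,-242,5,0.15])

```text
time: 1.7
tool_pos: [0.6645, -0.0244, 0.2002]
ee_rot: [3.141, 0.001, 0.021]
wrist_force: [0.1, -1.0, 0.5]
width: 0.0401
finger_force: 0.0
```

```bash
python3 - <<'E'
from bench import robot
from h import *
o=robot.get_obs();show(o);print(rel(o,(.655,-.0225,.032),tgt(1.25)))
E
```

```text
t 1.7 p [ 0.6645 -0.0244  0.2002] rpy [1.7997e+02 5.0000e-02 1.1900e+00] F [ 0.11 -1.03  0.45] w 0.0401 ff 0.0 q [-0.12  0.35  1.07 -0.    1.72  1.43]
(array([ 0.03,  0.05, -0.06]), array([ -9.3,  -2.2, 168.2]))
```

Emit:
arm_command(targets=[0,0,0,-9,-2,50,0.15,0,0,0,-9,-2,100,0.15,0,0,0,-9,-2,150,0.15,0,0,0,-9,-2,166,0.15,0,0,0,-15,-2,168,0.15,0,0,0,-20,-2,168,0.15,0,0,0,-25,-2,168,0.15,0,0,0,-29,-2,168,0.15,0,0,0,-32,-2,168,0.15,0,0,0,-35,-2,168,0.15,0,0,0,-38,-2,168,0.15,0,0,0,-41,-2,168,0.15,0,0,0,-44,-2,168,0.15])

```text
time: 3.0
tool_pos: [0.623, -0.0225, 0.0339]
ee_rot: [3.141, -0.005, 0.022]
wrist_force: [4.2, -0.6, 2.4]
width: 0.0399
finger_force: 2.6
```

```bash
python3 - <<'E'
from bench import robot
from h import *
o=robot.get_obs();show(o);print(rel(o,(.592,-.0225,.032),tgt(1.25)))
E
```

```text
t 3.0 p [ 0.623  -0.0225  0.0339] rpy [179.98  -0.28   1.25] F [ 4.2  -0.55  2.39] w 0.0399 ff 2.64 q [-0.13  0.33  1.43  0.    1.38  1.42]
(array([ 0.02, -0.28, -0.  ]), array([-31. ,  -0.7,   1.8]))
```

Emit:
arm_command(targets=[0,0,0,-3,0,0,0.15,0,0,0,-6,0,0,0.15,0,0,0,-9,0,0,0.15,0,0,0,-12,0,0,0.15,0,0,0,-15,0,0,0.15,0,0,0,-18,0,0,0.15,0,0,0,-21,0,0,0.15,0,0,0,-24,0,0,0.15,0,0,0,-27,0,0,0.15,0,0,0,-29,0,0,0.15,0,0,0,-31,0,0,0.15,0,0,0,-31,0,0,0.15,0,0,0,-25,0,0,0.15,0,0,0,-10,0,0,0.15,0,0,0,10,0,-10,0.15,0,0,0,20,0,-60,0.15,0,0,0,20,0,-110,0.15,0,0,0,20,0,-150,0.15,0,0,0,20,0,-150,0.15])

```text
time: 4.9
tool_pos: [0.6435, -0.0224, 0.1898]
ee_rot: [3.14, -0.01, 0.022]
wrist_force: [0.5, -0.6, 0.8]
width: 0.0399
finger_force: 0.0
```

```bash
cat >> h.py <<'E'
def tin(s,x=(.38,.7),y=(-.12,.19)):
    w=cloud(s);C=s["color"]
    p=w[sel(w,x,y,(.05,.115))&(C.min(-1)>70)]
    out=[]
    c=np.median(p,0);p=p[(abs(p[:,0]-c[0])<.08)]
    for x0 in np.linspace(np.percentile(p[:,0],2)+.015,np.percentile(p[:,0],98)-.015,6):
        q=p[abs(p[:,0]-x0)<.008]
        A=np.c_[2*q[:,1],2*q[:,2],np.ones(len(q))];b=(q[:,1:]**2).sum(1);t=np.linalg.lstsq(A,b,rcond=None)[0];out.append([x0,*t[:2]])
    out=np.array(out);sl=np.polyfit(out[:,0],out[:,1],1)[0]
    print("tin c",out.mean(0).round(4),"x",np.percentile(p[:,0],[1,99]).round(4),"yaw",np.degrees(np.arctan(sl)).round(2),"rect",rect(p))
E
python3 - <<'E'
from bench import robot
from h import *
o=robot.get_obs();show(o)
for n in("top","scene"):
    s=robot.snapshot(n);tin(s,y=(-.12,.04));cv2.imwrite(f"pics/{n}1.png",s["color"][:,:,::-1])
E
```

```text
t 4.9 p [ 0.6435 -0.0224  0.1898] rpy [179.9   -0.56   1.25] F [ 0.51 -0.57  0.77] w 0.0399 ff 0.0 q [-0.12  0.29  1.16 -0.    1.68  1.43]
tin c [ 0.5595 -0.0235  0.0439] x [0.5367 0.5821] yaw 2.04 rect (array([558.7, -23.8]), array([48.4, 84.8]), 0.51, 533)
tin c [ 0.5284 -0.0238  0.0447] x [0.4726 0.5836] yaw 1.56 rect (array([526.8, -26.8]), array([114.7,  80. ]), 0.14, 1099)
```

```bash
python3 - <<'E'
from bench import robot
from h import *
o=robot.get_obs();print(rel(o,(.5295,-.12,.17),tgt(91.25,27)),rel(o,(.5295,-.12,.17),tgt(91.25,0)))
E
```

```text
(array([ 21.12,  21.23, -88.2 ]), array([-113.2,   95.6,   12.6])) (array([-6.000e-02,  6.000e-02, -9.001e+01]), array([-113.2,   95.6,   12.6]))
```

Emit:
arm_command(targets=[0,0,0,-10,45,0,-0.28,0,0,0,-30,95,0,-0.28,21.1,21.2,-88.2,-113,95.6,12,-0.28,21.1,21.2,-88.2,-113,95.6,12,-0.28,21.1,21.2,-88.2,-113,95.6,12,-0.28,21.1,21.2,-88.2,-113,95.6,12,-0.28,21.1,21.2,-88.2,-113,95.6,12,-0.28,21.1,21.2,-88.2,-113,95.6,12,-0.28,21.1,21.2,-88.2,-113,95.6,12,-0.28,21.1,21.2,-88.2,-113,95.6,12,-0.28,21.1,21.2,-88.2,-113,95.6,12,-0.28,21.1,21.2,-88.2,-113,95.6,12,-0.28,21.1,21.2,-88.2,-113,95.6,12,-0.28,21.1,21.2,-88.2,-113,95.6,12,-0.28,21.1,21.2,-88.2,-113,95.6,12,-0.28])

```text
time: 6.5
tool_pos: [0.529, -0.1194, 0.168]
ee_rot: [-3.136, -0.473, 1.588]
wrist_force: [-0.5, -0.1, 0.5]
width: 0.0601
finger_force: 0.0
```

```bash
python3 - <<'E'
from bench import robot
from h import *
o=robot.get_obs();show(o)
R=tgt(91.25,27);print(R.as_matrix().round(3).tolist())
print(rel(o,(.5295,-.09,.014),R))
s=robot.snapshot("top");tin(s,y=(-.12,.04));cv2.imwrite("pics/top2.png",s["color"][:,:,::-1])
s=robot.snapshot("scene");tin(s,y=(-.12,.04))
E
```

```text
t 6.5 p [ 0.529  -0.1194  0.168 ] rpy [-179.71  -27.12   90.97] F [-0.54 -0.07  0.53] w 0.0601 ff 0.0 q [-0.58  0.23  1.36  0.4   1.82 -0.55]
[[-0.019, 1.0, -0.01], [0.891, 0.022, 0.454], [0.454, 0.0, -0.891]]
(array([-0.17, -0.12, -0.25]), array([-44. ,   1.7, 150.4]))
tin c [ 0.5264 -0.0244  0.0436] x [0.4705 0.5815] yaw 1.38 rect (array([526.6, -24.4]), array([113.1,  84.9]), 0.95, 1373)
tin c [ 0.5479 -0.023   0.0438] x [0.5106 0.5835] yaw 0.69 rect (array([543.7, -27.4]), array([81. , 78.7]), 1.03, 831)
```

Emit:
arm_command(targets=[-0.2,-0.1,-0.2,-15,1,50,-0.28,-0.2,-0.1,-0.2,-29,1,100,-0.28,-0.2,-0.1,-0.2,-44,1.5,140,-0.28,-0.2,-0.1,-0.2,-44,1.5,150,-0.28,-0.2,-0.1,-0.2,-44,1.5,150,-0.28])

```text
time: 7.1
tool_pos: [0.5299, -0.0897, 0.016]
ee_rot: [3.139, -0.471, 1.596]
wrist_force: [0.2, -0.3, 0.6]
width: 0.06
finger_force: 0.0
```

```bash
python3 - <<'E'
from bench import robot
from h import *
o=robot.get_obs();show(o)
E
```

```text
t 7.1 p [ 0.5299 -0.0897  0.016 ] rpy [179.85 -27.01  91.42] F [ 0.17 -0.29  0.63] w 0.06 ff 0.0 q [-0.53  0.32  1.57  0.4   1.52 -0.63]
```

Emit:
arm_command(targets=[0,0,0,8.9,0,4.5,-0.28,0,0,0,16,0,8.2,-0.28,0,0,0,18.7,0,9.5,-0.28,0,0,0,21.4,0,10.9,-0.28,0,0,0,24.1,0,12.3,-0.28,0,0,0,26.7,0,13.6,-0.28,0,0,0,30.3,0,15.4,-0.28,0,0,0,33.9,0,17.3,-0.28,0,0,0,38.3,0,19.5,-0.28,0,0,0,42.8,0,21.8,-0.28,0,0,0,47.2,0,24.1,-0.28,0,0,0,51.7,0,26.3,-0.28,0,0,0,56.1,0,28.6,-0.28,0,0,0,60.6,0,30.9,-0.28,0,0,0,65,0,33.1,-0.28,0,0,0,69.5,0,35.4,-0.28,0,0,0,74,0,37.7,-0.28,0,0,0,77.5,0,39.5,-0.28,0,0,0,80.2,0,40.9,-0.28,0,0,0,82,0,41.8,-0.28])

```text
time: 9.1
tool_pos: [0.5291, 0.0011, 0.0166]
ee_rot: [3.135, -0.469, 1.597]
wrist_force: [-0.2, 0.2, 0.1]
width: 0.0603
finger_force: 0.0
```

```bash
python3 - <<'E'
from bench import robot
from h import *
o=robot.get_obs();show(o)
s=robot.snapshot("top");tin(s,y=(-.12,.14));cv2.imwrite("pics/top3.png",s["color"][:,:,::-1])
show(robot.get_obs())
E
```

```text
t 9.1 p [0.5291 0.0011 0.0166] rpy [179.63 -26.87  91.51] F [-0.17  0.25  0.13] w 0.0603 ff 0.0 q [-0.39  0.25  1.65  0.43  1.45 -0.52]
tin c [0.5219 0.0463 0.0422] x [0.4494 0.598 ] yaw -0.06 rect (array([518.8,  38.9]), array([210.4, 159.8]), 86.67, 1511)
t 9.15 p [0.529  0.0013 0.0166] rpy [179.63 -26.88  91.52] F [ 0.78  0.89 -0.91] w 0.0603 ff 0.0 q [-0.39  0.25  1.65  0.43  1.45 -0.52]
```

View pics/top3.png

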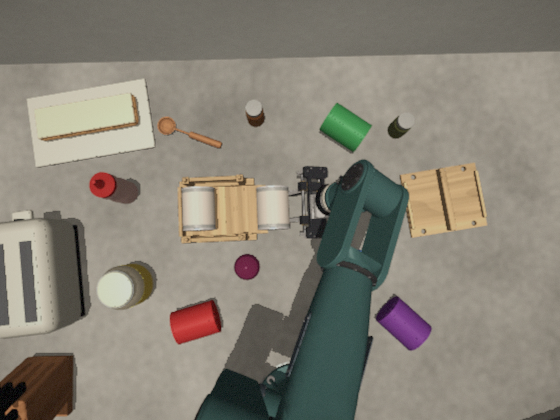

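The tin, at (273,208), is square in front of the nose, with the fingers just behind it. Now it climbs.

Emit:
arm_command(targets=[0,0,0,4.5,0,2.3,-0.28,0,0,0,8.9,0,4.5,-0.28,0,0,0,13.4,0,6.8,-0.28,0,0,0,17.1,0,8.3,-0.28,0,0,0,20.9,0,9.7,-0.28,0,0,0,24.6,0,11.1,-0.28,0,0,0,28.4,0,12.6,-0.28,0,0,0,32.1,0,14,-0.28,0,0,0,35.9,0,15.4,-0.28,0,0,0,39.7,0,16.8,-0.28,0,0,0,43.4,0,18.3,-0.28,0,0,0,47.2,0,19.8,-0.28,0,0,0,50.9,0,21.2,-0.28,0,0,0,54.7,0,22.6,-0.28])

```text
time: 10.55
tool_pos: [0.5284, 0.0584, 0.0214]
ee_rot: [3.133, -0.466, 1.597]
wrist_force: [-0.2, -6.0, 0.7]
width: 0.0605
finger_force: 2.1
```

```bash
cat > t.py <<'E'
from bench import robot
from h import *
import sys
show(robot.get_obs())
for n in("top","scene"):
    s=robot.snapshot(n);w=cloud(s)
    p=w[sel(w,(.4495,.5995),(-.02,.22),(.05,.13))&(s["color"].min(-1)>90)]
    p=p[abs(p[:,0]-.523)<.05]
    k=p[:,2]>p[:,2].max()-.03 if n=="z" else slice(None)
    # two-tin separation: keep nearer tin
    h,e=np.histogram(p[:,1],24,(-.02,.22));print(n,h.tolist())
    q=p[p[:,1]<float(sys.argv[1])]
    for x0 in(.49,.51,.53,.55):
        r=q[abs(q[:,0]-x0)<.01]
        if len(r)<15: continue
        r=r[(r[:,1]>np.median(r[:,1])-.05)]
        A=np.c_[2*r[:,1],2*r[:,2],np.ones(len(r))];t=np.linalg.lstsq(A,(r[:,1:]**2).sum(1),rcond=None)[0]
        print(x0,t[:2].round(4),np.sqrt(t[2]+t[0]**2+t[1]**2).round(4),len(r))
E
python3 t.py 0.15
```

```text
t 10.55 p [0.5284 0.0584 0.0214] rpy [179.52 -26.68  91.5 ] F [-0.25 -6.    0.73] w 0.0605 ff 2.14 q [-0.29  0.21  1.69  0.45  1.41 -0.43]
top [0, 0, 0, 0, 0, 4, 24, 34, 150, 153, 155, 156, 152, 140, 134, 129, 29, 0, 0, 0, 0, 0, 79, 184]
0.49 [0.0978 0.0494] 0.0455 259
0.51 [0.0997 0.0542] 0.0415 239
0.53 [0.0998 0.0537] 0.0417 248
0.55 [0.1005 0.0541] 0.0415 246
scene [0, 0, 0, 0, 0, 0, 0, 0, 16, 13, 64, 100, 95, 68, 38, 7, 0, 0, 0, 0, 0, 0, 69, 193]
0.49 [0.1048 0.0665] 0.0292 47
0.51 [0.1016 0.0557] 0.0398 107
0.53 [0.1024 0.055 ] 0.0408 103
0.55 [0.1043 0.0633] 0.0329 88
```

Emit:
arm_command(targets=[0,0,0,2.7,0,1.4,-0.28,0,0,0,5.3,0,2.7,-0.28,0,0,0,8,0,4.1,-0.28,0,0,0,10.7,0,5.4,-0.28,0,0,0,13.4,0,6.8,-0.28,0,0,0,16,0,8.2,-0.28,0,0,0,17.8,0,9.1,-0.28,0,0,0,19.6,0,10,-0.28,0,0,0,21.4,0,10.9,-0.28,0,0,0,23.2,0,11.8,-0.28,0,0,0,24.9,0,12.7,-0.28,0,0,0,26.7,0,13.6,-0.28,0,0,0,28.5,0,14.5,-0.28,0,0,0,30.3,0,15.4,-0.28,0,0,0,33,0,16.8,-0.28,0,0,0,35.6,0,18.2,-0.28])

```text
time: 12.25
tool_pos: [0.5268, 0.0999, 0.0211]
ee_rot: [3.135, -0.469, 1.597]
wrist_force: [0.2, -0.9, -0.0]
width: 0.06
finger_force: 0.0
```

```bash
python3 t.py 0.2
```

```text
t 12.25 p [0.5268 0.0999 0.0211] rpy [179.62 -26.87  91.5 ] F [ 0.19 -0.94 -0.02] w 0.06 ff 0.0 q [-0.22  0.2   1.7   0.47  1.37 -0.37]
top [0, 0, 0, 0, 0, 0, 0, 0, 1, 0, 16, 9, 0, 84, 151, 154, 151, 155, 155, 137, 127, 86, 72, 181]
0.49 [0.1556 0.0501] 0.0422 254
0.51 [0.1559 0.051 ] 0.0414 240
0.53 [0.1563 0.0514] 0.041 228
0.55 [0.1568 0.0503] 0.0419 247
scene [0, 0, 0, 0, 0, 0, 0, 0, 0, 0, 0, 0, 0, 12, 14, 66, 106, 85, 66, 51, 9, 0, 76, 191]
0.49 [0.1559 0.0622] 0.0294 60
0.51 [0.1542 0.0523] 0.0389 109
0.53 [0.155  0.0527] 0.0388 95
0.55 [0.1564 0.0593] 0.0324 85
```

Emit:
arm_command(targets=[0,0,0,1.8,0,0.9,-0.28,0,0,0,3.6,0,1.8,-0.28,0,0,0,5.3,0,2.7,-0.28,0,0,0,7.1,0,3.6,-0.28,0,0,0,8,0,4.1,-0.28,0,0,0,8.9,0,4.5,-0.28,0,0,0,9.8,0,5,-0.28,0,0,0,10.7,0,5.4,-0.28])

```text
time: 13.15
tool_pos: [0.5267, 0.1099, 0.0208]
ee_rot: [3.135, -0.465, 1.597]
wrist_force: [-0.6, -7.7, 2.4]
width: 0.0603
finger_force: 3.2
```

```bash
python3 t.py 0.2|egrep -v "\["; python3 t.py 0.2
```

```text
t 13.25 p [0.5267 0.1099 0.0208] rpy [179.6  -26.65  91.5 ] F [-1.7  -5.87  0.86] w 0.06 ff 2.51 q [-0.2   0.2   1.71  0.47  1.36 -0.35]
top [0, 0, 0, 0, 0, 0, 0, 0, 0, 3, 2, 14, 11, 136, 152, 153, 154, 153, 151, 131, 128, 46, 75, 185]
0.49 [0.1512 0.0457] 0.0448 260
0.51 [0.1529 0.0497] 0.0414 244
0.53 [0.1535 0.0495] 0.0416 236
0.55 [0.1537 0.0498] 0.0413 241
scene [0, 0, 0, 0, 0, 0, 0, 0, 0, 0, 0, 0, 0, 24, 4, 24, 64, 76, 64, 43, 7, 0, 72, 200]
0.49 [0.1613 0.0723] 0.0185 28
0.51 [0.1539 0.0498] 0.0412 92
0.53 [0.1536 0.0506] 0.0404 88
0.55 [0.1574 0.0629] 0.0286 61
```

Emit:
arm_command(targets=[0,0,0,0,0,0,-0.28,0,0,0,0,0,0,-0.28,0,0,0,0,0,0,-0.28,0,0,0,-0.9,0,-0.5,-0.28,0,0,0,-0.9,0,-0.5,-0.28,0,0,0,-0.9,0,-0.5,-0.28,0,0,0,-0.9,0,-0.5,-0.28,0,0,0,-0.9,0,-0.5,-0.28])

```text
time: 14.15
tool_pos: [0.5267, 0.11, 0.021]
ee_rot: [3.135, -0.467, 1.597]
wrist_force: [-1.1, -6.1, -0.3]
width: 0.0599
finger_force: 2.4
```

```bash
python3 t.py 0.2
```

```text
t 14.15 p [0.5267 0.11   0.021 ] rpy [179.61 -26.78  91.5 ] F [-1.08 -6.06 -0.34] w 0.0599 ff 2.37 q [-0.2   0.2   1.71  0.47  1.37 -0.35]
top [0, 0, 0, 0, 0, 0, 0, 0, 0, 5, 2, 16, 13, 136, 152, 152, 155, 155, 152, 129, 131, 52, 73, 178]
0.49 [0.1518 0.0453] 0.0452 263
0.51 [0.153  0.0494] 0.0417 248
0.53 [0.1535 0.0498] 0.0416 233
0.55 [0.1541 0.049 ] 0.042 238
scene [0, 0, 0, 0, 0, 0, 0, 0, 0, 0, 0, 0, 0, 21, 5, 22, 63, 81, 63, 42, 8, 0, 72, 195]
0.49 [0.1583 0.0679] 0.0236 31
0.51 [0.1541 0.0508] 0.0401 89
0.53 [0.1547 0.0523] 0.0389 85
0.55 [0.1582 0.0652] 0.0264 64
```

Emit:
arm_command(targets=[0,0,0,-0.9,0,-0.5,-0.28,0,0,0,-0.9,0,-0.5,-0.28,0,0,0,-0.9,0,-0.5,-0.28,0,0,0,-0.9,0,-0.5,-0.28])

```text
time: 14.65
tool_pos: [0.5266, 0.1099, 0.0211]
ee_rot: [3.135, -0.469, 1.597]
wrist_force: [0.3, -1.9, -1.2]
width: 0.0603
finger_force: 1.1
```

Emit:
arm_command(targets=[0,0,0,-0.9,0,-0.5,-0.28,0,0,0,-0.9,0,-0.5,-0.28,0,0,0,-0.9,0,-0.5,-0.28,0,0,0,-0.9,0,-0.5,-0.28])

```text
time: 15.05
tool_pos: [0.5265, 0.109, 0.0214]
ee_rot: [3.135, -0.47, 1.597]
wrist_force: [0.1, -0.1, -0.2]
width: 0.0598
finger_force: 0.0
```

```bash
python3 t.py 0.2|grep -v ^scene
```

```text
t 15.05 p [0.5265 0.109  0.0214] rpy [179.63 -26.9   91.52] F [ 0.06 -0.12 -0.19] w 0.0598 ff 0.0 q [-0.2   0.2   1.71  0.47  1.37 -0.35]
top [0, 0, 0, 0, 0, 0, 0, 0, 0, 1, 1, 16, 7, 135, 151, 154, 153, 154, 151, 127, 133, 45, 77, 178]
0.49 [0.151  0.0443] 0.046 262
0.51 [0.1529 0.0489] 0.0419 248
0.53 [0.1534 0.0499] 0.0415 232
0.55 [0.1537 0.0498] 0.0413 240
0.49 [0.1586 0.0701] 0.0215 34
0.51 [0.154  0.0497] 0.0411 93
0.53 [0.1543 0.0486] 0.0423 86
0.55 [0.1574 0.0644] 0.0273 65
```

```bash
python3 - <<'E'
from bench import robot
from h import *
o=robot.get_obs();R=tgt(8.1);R0,_=pose(o)
print(rel(o,(.528,.03,.04),R0),rel(o,(.528,-.02,.18),R0),rel(o,(.539,-.42,.15),R))
E
```

```text
(array([0., 0., 0.]), array([-61.8,  -0.3, -52.3])) (array([0., 0., 0.]), array([ -43.1,   -0.6, -199.8])) (array([-19.24, -22.2 ,  81.67]), array([-413.6,    0.8, -354. ]))
```

Emit:
arm_command(targets=[0,0,0,-15,0,-12,-0.28,0,0,0,-38,0,-32,-0.28,0,0,0,-62,0,-52,-0.28,0,0,0,-57,0,-100,-0.28,0,0,0,-50,0,-150,-0.28,0,0,0,-43,0,-200,-0.28,-19.2,-22.2,81.7,-413.6,1,-354,-0.28,-19.2,-22.2,81.7,-413.6,1,-354,-0.28,-19.2,-22.2,81.7,-413.6,1,-354,-0.28,-19.2,-22.2,81.7,-413.6,1,-354,-0.28,-19.2,-22.2,81.7,-413.6,1,-354,-0.28,-19.2,-22.2,81.7,-413.6,1,-354,-0.28,-19.2,-22.2,81.7,-413.6,1,-354,-0.28,-19.2,-22.2,81.7,-413.6,1,-354,-0.28,-19.2,-22.2,81.7,-413.6,1,-354,-0.28,-19.2,-22.2,81.7,-413.6,1,-354,-0.28,-19.2,-22.2,81.7,-413.6,1,-354,-0.28,-19.2,-22.2,81.7,-413.6,1,-354,-0.28,-19.2,-22.2,81.7,-413.6,1,-354,-0.28])

```text
time: 17.05
tool_pos: [0.539, -0.42, 0.1501]
ee_rot: [-3.141, 0.0, 0.143]
wrist_force: [0.6, -0.4, -0.5]
width: 0.06
finger_force: 0.0
```

```bash
python3 - <<'E'
from bench import robot
from h import *
o=robot.get_obs();show(o)
s=robot.snapshot("top");w=cloud(s);cv2.imwrite("pics/top4.png",s["color"][:,:,::-1])
# pins
for zr in((.098,.118),):
    m=sel(w,(.42,.63),(.1,.3),zr).astype(np.uint8);k,l,st,c=cv2.connectedComponentsWithStats(m)
    for i in range(1,k): print("pin",st[i,4],w[l==i].mean(0).round(4),c[i].round(1))
p=w[sel(w,(.42,.63),(.1,.3),(.088,.103))];print(rect(p))
for nm,y in(("tin",(.1,.196)),("stored",(.205,.3))):
    q=w[sel(w,(.47,.59),y,(.06,.1))&(s["color"].min(-1)>90)]
    f=[]
    for x0 in np.arange(.485,.57,.015):
        r=q[abs(q[:,0]-x0)<.0075];A=np.c_[2*r[:,1],2*r[:,2],np.ones(len(r))];t=np.linalg.lstsq(A,(r[:,1:]**2).sum(1),rcond=None)[0];f.append([x0,*t[:2]])
    f=np.array(f);print(nm,f.mean(0).round(4),np.degrees(np.polyfit(f[:,0],f[:,1],1)[0]).round(2))
s=robot.snapshot("scene");w=cloud(s)
p=w[sel(w,(.33,.65),(-.57,-.28),(.007,.05))];print("shelf",rect(p))
print(rel(o,(.539,-.42,.016),tgt(8.1)))
E
```

```text
t 17.05 p [ 0.539  -0.42    0.1501] rpy [-1.7996e+02  2.0000e-02  8.1800e+00] F [ 0.6  -0.43 -0.55] w 0.06 ff 0.0 q [-0.75  0.4   1.1   0.    1.64  0.68]
pin 17 [0.5994 0.2706 0.1066] [185.  179.2]
pin 1 [0.6044 0.1772 0.0982] [222. 177.]
pin 16 [0.6009 0.1323 0.105 ] [239.2 177.6]
pin 1 [0.6033 0.2518 0.0988] [193. 178.]
pin 1 [0.5998 0.2056 0.0981] [211. 179.]
pin 1 [0.5981 0.2492 0.0988] [194. 180.]
pin 1 [0.591  0.2777 0.0983] [183. 183.]
pin 20 [0.4507 0.1279 0.1049] [241.8 236.5]
pin 18 [0.4453 0.2679 0.1057] [186.5 239.7]
pin 1 [0.4455 0.1816 0.0982] [221. 239.]
pin 1 [0.4476 0.1612 0.0982] [229. 238.]
(array([524.5, 201. ]), array([168.6, 158.4]), 1.1, 1460)
tin [0.5225 0.1531 0.0494] 1.37
stored [0.5225 0.247  0.0497] 1.48
shelf (array([ 541. , -418.7]), array([178.3, 208.9]), 8.17, 8498)
(array([-0.04,  0.02,  0.08]), array([1.000e-01, 0.000e+00, 1.341e+02]))
```

View pics/top4.png

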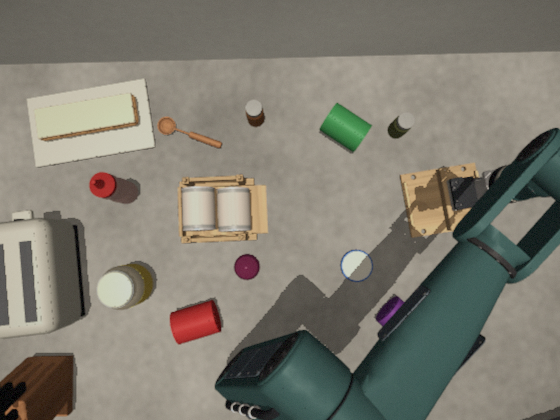

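The loose tin now lies beside the stored one, at about (234,210), and the gripper hovers over the shelf rail. Next I lower, grip and lift.

Emit:
arm_command(targets=[0,0,0,0,0,50,-0.28,0,0,0,0,0,100,-0.28,0,0,0,0,0,125,-0.28,0,0,0,0,0,133,-0.28,0,0,0,0,0,133,-0.28,0,0,0,0,0,133,1,0,0,0,0,0,133,1,0,0,0,0,0,133,1,0,0,0,0,0,133,1,0,0,0,0,0,133,1,0,0,0,0,0,133,1,0,0,0,0,0,128,1,0,0,0,0,0,123,1,0,0,0,0,0,113,1,0,0,0,0,0,113,1])

```text
time: 18.65
tool_pos: [0.5399, -0.4209, 0.0389]
ee_rot: [3.139, -0.001, 0.141]
wrist_force: [-0.6, -0.3, -4.3]
width: 0.016
finger_force: 30.0
```

```bash
python3 - <<'E'
from bench import robot
from h import *
o=robot.get_obs();show(o);print(o["wrist_torque"])
s=robot.snapshot("scene");w=cloud(s)
p=w[sel(w,(.33,.65),(-.57,-.28),(.015,.05))];print("shelf",rect(p))
print(rel(o,(.539,-.42,.26),tgt(8.1)),rel(o,(.5238,.1999,.26),tgt(1.35)))
E
```

```text
t 18.65 p [ 0.5399 -0.4209  0.0389] rpy [ 1.7987e+02 -8.0000e-02  8.0700e+00] F [-0.63 -0.35 -4.27] w 0.016 ff 30.0 q [-0.74  0.46  1.24 -0.    1.44  0.69]
[-0.01045431 -0.0557668   0.0168095 ]
shelf (array([ 541.6, -420.1]), array([178.8, 208.5]), 8.21, 6503)
(array([ 0.13, -0.08, -0.03]), array([  -0.4,   -0.5, -221.1])) (array([ 0.13, -0.09,  6.72]), array([  71.5, -616.4, -222.4]))
```

Emit:
arm_command(targets=[0,0,0,0,0,-40,1,0,0,0,0,0,-90,1,0,0,0,0,0,-140,1,0,0,0,0,0,-180,1,0,0,6.7,72,-616,-180,1,0,0,6.7,72,-616,-180,1,0,0,6.7,72,-616,-180,1,0,0,6.7,72,-616,-180,1,0,0,6.7,72,-616,-180,1,0,0,6.7,72,-616,-180,1,0,0,6.7,72,-616,-180,1,0,0,6.7,72,-616,-180,1,0,0,6.7,72,-616,-180,1,0,0,6.7,72,-616,-180,1,0,0,6.7,72,-616,-180,1,0,0,6.7,72,-616,-180,1,0,0,6.7,72,-616,-180,1,0,0,6.7,72,-616,-180,1,0,0,6.7,72,-616,-180,1,0,0,6.7,72,-616,-180,1])

```text
time: 20.7
tool_pos: [0.524, 0.1987, 0.217]
ee_rot: [3.141, 0.001, 0.023]
wrist_force: [0.0, -0.7, -4.4]
width: 0.016
finger_force: 30.0
```

```bash
cat > m.py <<'E'
from bench import robot
from h import *
o=robot.get_obs();show(o);R0,p0=pose(o)
for n in("top","scene"):
    s=robot.snapshot(n);w=cloud(s);C=s["color"].astype(int)
    wood=(C[...,0]-C[...,2]>25)
    z0=p0[2]-.0145
    B=sel(w,(.38,.66),(.05,.35),(z0+.006,z0+.05))&wood
    p=w[B];print(n,"board+rails",rect(p))
    for a,b in((.008,.016),(.020,.028),(.038,.048)):
        q=w[B&sel(w,(0,1),(-1,1),(z0+a,z0+b))]
        if len(q)>30: print("  ",a,rect(q),np.median(q[:,2]).round(4))
    # per corner height of board top
    q=w[B&sel(w,(0,1),(-1,1),(z0+.004,z0+.018))]
    A=np.c_[q[:,:2]-p0[:2],np.ones(len(q))];f=np.linalg.lstsq(A,q[:,2],rcond=None)[0];print("  plane tilt deg",np.degrees(f[:2]).round(2),"z",f[2].round(4))
    cv2.imwrite(f"pics/m_{n}_{o['time']:.2f}.png",cv2.resize(s["color"][120:300,130:330,::-1] if n=="top" else s["color"][80:260,220:420,::-1],None,fx=3,fy=3))
E
python3 m.py; ls pics
```

```text
t 20.7 p [0.524  0.1987 0.217 ] rpy [1.7996e+02 4.0000e-02 1.3000e+00] F [ 0.02 -0.72 -4.4 ] w 0.016 ff 29.99 q [ 0.26  0.11  1.32 -0.    1.71  1.81]
top board+rails (array([526.7, 197.3]), array([176.4, 207.4]), 1.26, 2972)
   0.008 (array([526.5, 197.1]), array([175.8, 207.2]), 1.37, 1759) 0.2119
   0.02 (array([535.4, 197. ]), array([144.9, 204.2]), 1.41, 155) 0.2241
   0.038 (array([525.2, 197.9]), array([  9.5, 164.8]), 88.81, 37) 0.2425
  plane tilt deg [ 0.06 -0.02] z 0.2114
scene board+rails (array([526.2, 197.4]), array([178.4, 214. ]), 1.09, 3179)
   0.008 (array([527. , 196.4]), array([176.7, 211.9]), 1.0, 1699) 0.2117
   0.02 (array([527.6, 196.6]), array([167.4, 207.6]), 0.79, 263) 0.2244
   0.038 (array([526.7, 197.9]), array([169.4,  18.8]), 0.96, 227) 0.2428
  plane tilt deg [-0.08 -0.01] z 0.2119
m_scene_20.70.png
m_top_20.70.png
scene0.png
scene1.png
top0.png
top1.png
top2.png
top3.png
top4.png
```

Emit:
arm_command(targets=[0,0,0,-2.5,-1.5,40,1,0,0,0,-2.5,-1.5,70,1,0,0,0,-2.5,-1.5,78,1,0,0,0,-2.5,-1.5,78,1,0,0,0,-2.5,-1.5,78,1])

```text
time: 21.3
tool_pos: [0.5226, 0.2011, 0.1409]
ee_rot: [-3.141, -0.002, 0.023]
wrist_force: [0.7, -0.5, -4.6]
width: 0.0157
finger_force: 30.0
```

```bash
python3 m.py; python3 - <<'E'
from bench import robot
from h import *
import pickle
o=robot.get_obs();s=robot.snapshot("wrist");pickle.dump((o,s),open("w.pkl","wb"));print({k:np.round(v,3).tolist() for k,v in s.items() if k not in("color","range_z")})
cv2.imwrite("pics/w1.png",s["color"][:,:,::-1])
E
```

```text
t 21.3 p [0.5226 0.2011 0.1409] rpy [-1.7996e+02 -1.4000e-01  1.3200e+00] F [ 0.75 -0.49 -4.58] w 0.0157 ff 29.99 q [0.27 0.13 1.45 0.   1.56 1.81]
top board+rails (array([525.3, 200.1]), array([176.3, 208.7]), 1.4, 2485)
   0.008 (array([525.2, 198.9]), array([175.9, 206.3]), 1.46, 1428) 0.1359
   0.02 (array([525. , 199.1]), array([127.7, 204.9]), 0.94, 111) 0.1478
   0.038 (array([461.9, 203.1]), array([43.4,  8.7]), 10.48, 49) 0.1666
  plane tilt deg [ 0.19 -0.07] z 0.1354
scene board+rails (array([524.6, 200.3]), array([178.3, 213.1]), 1.1, 2971)
   0.008 (array([525.6, 200.3]), array([176.2, 213.1]), 1.1, 1828) 0.1361
   0.02 (array([525.3, 200.6]), array([170.7, 207.6]), 0.87, 262) 0.1484
   0.038 (array([525.3, 200.9]), array([168.3,  18.6]), 1.23, 205) 0.1674
  plane tilt deg [0.1 0.1] z 0.1363
{'fx': 325.192, 'fy': 325.192, 'cx': 279.666, 'cy': 214.777, 'T_tool_cam': [[-0.0, -0.962, -0.272, 0.08], [1.0, -0.001, 0.001, -0.0], [-0.001, -0.272, 0.962, -0.179], [0.0, 0.0, 0.0, 1.0]]}
```

View pics/w1.png

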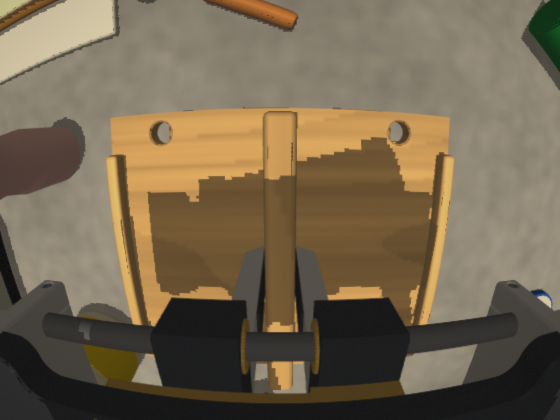

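The wrist view shows the two +x holes at (161,132) and (399,132), with something pale inside each. I'll zoom in and read the depth inside them.

```bash
cat > wr.py <<'E'
from h import *
def wcloud(o,s):
    z=s["range_z"];v,u=np.indices(z.shape);a=(u-s["cx"])/s["fx"];b=(v-s["cy"])/s["fy"];t=np.hypot(a,b)+1e-9
    k=np.tan(t)/t;p=np.stack([a*k*z,b*k*z,z],-1)
    q=p@s["T_tool_cam"][:3,:3].T+s["T_tool_cam"][:3,3]
    R,p0=pose(o);w=R.apply(q.reshape(-1,3)).reshape(q.shape)+p0
    w[z==0]=np.nan;return w,q
E
python3 - <<'E'
from wr import *
import pickle
o,s=pickle.load(open("w.pkl","rb"));w,q=wcloud(o,s);C=s["color"]
tiles=[]
for u0,v0 in((161,132),(399,132)):
    sl=np.s_[v0-18:v0+18,u0-18:u0+18];tiles.append(cv2.resize(C[sl][:,:,::-1],None,fx=10,fy=10,interpolation=cv2.INTER_NEAREST))
    print((w[v0-15:v0+16:2,u0-15:u0+16:2,2]*1000).round(0).astype(int))
cv2.imwrite("pics/w1z.png",np.hstack(tiles))
E
```

```text
[[                 137                  137                  136
                   137                  136                  138
                   138                  137                  137
                   135                  137                  137
                   137                  137                  137
                   136]
 [                 137                  136                  137
                   135                  136                  136
                   136                  137                  137
                   137                  136                  137
                   135                  136                  138
                   138]
 [                 138                  137                  136
                   135                  137                  138
                   136                  136                  136
                   134                  135                  135
                   137                  136                  136
                   138]
 [                 136                  137          
[... 9429 characters left out ...]
   137
                   137                  137                  137
                   137                  136                  136
                   137                  136                  136
                   137                  137                  136
                   137]
 [                 137                  137                  137
                   137                  136                  137
                   136                  137                  137
                   138                  137                  136
                   137                  138                  136
                   137]]<stdin>:7: RuntimeWarning: invalid value encountered in cast
```

View pics/w1z.png

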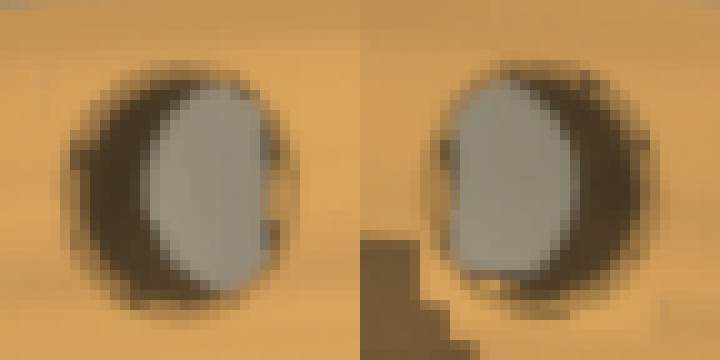

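Through both holes the pin edge shows as an equal sliver on the inner side, centred vertically (left about (187,132), right about (388,132)). So x, y and yaw are all within about 1 mm, and I lower slowly.

Emit:
arm_command(targets=[0,0,0,0,0,4,1,0,0,0,0,0,8,1,0,0,0,0,0,10,1,0,0,0,0,0,12,1,0,0,0,0,0,14,1,0,0,0,0,0,16,1,0,0,0,0,0,18,1,0,0,0,0,0,18,1])

```text
time: 22.25
tool_pos: [0.5211, 0.2013, 0.1206]
ee_rot: [3.141, 0.001, 0.024]
wrist_force: [-0.4, -0.4, -5.4]
width: 0.0157
finger_force: 30.0
```

```bash
python3 m.py
```

```text
t 22.25 p [0.5211 0.2013 0.1206] rpy [1.7999e+02 8.0000e-02 1.3800e+00] F [-0.38 -0.42 -5.36] w 0.0157 ff 29.99 q [0.27 0.14 1.48 0.   1.52 1.81]
top board+rails (array([523.7, 199.4]), array([175.9, 207. ]), 1.46, 2365)
   0.008 (array([523.7, 198.9]), array([175.9, 205.9]), 1.46, 1410) 0.1157
   0.02 (array([524.2, 199.1]), array([127.3, 204.2]), 1.74, 103) 0.1273
   0.038 (array([463.8, 200.9]), array([47.2,  9.7]), 4.86, 46) 0.1469
  plane tilt deg [ 0.15 -0.06] z 0.1152
scene board+rails (array([523.2, 201.9]), array([178. , 213.3]), 1.37, 2871)
   0.008 (array([523.8, 200.4]), array([176.9, 210.4]), 1.42, 1609) 0.1155
   0.02 (array([524.6, 200.5]), array([167.3, 206.8]), 0.43, 221) 0.1281
   0.038 (array([523.5, 199. ]), array([168.5,  19. ]), 3.15, 180) 0.1464
  plane tilt deg [-0.18  0.03] z 0.1157
```

Emit:
arm_command(targets=[0,0,0,0,0,2,1,0,0,0,0,0,4,1,0,0,0,0,0,5,1,0,0,0,0,0,6,1,0,0,0,0,0,7,1,0,0,0,0,0,7,1])

```text
time: 22.95
tool_pos: [0.5214, 0.2013, 0.1143]
ee_rot: [-3.141, 0.0, 0.024]
wrist_force: [0.2, 0.2, -5.0]
width: 0.0158
finger_force: 30.0
```

```bash
python3 m.py|egrep "t |plane"
```

```text
t 22.95 p [0.5214 0.2013 0.1143] rpy [-1.7999e+02  2.0000e-02  1.3800e+00] F [ 0.21  0.22 -5.03] w 0.0158 ff 29.99 q [0.27 0.14 1.49 0.   1.51 1.81]
  plane tilt deg [ 0.07 -0.1 ] z 0.1087
  plane tilt deg [-0.08  0.07] z 0.109
```

Emit:
arm_command(targets=[0,0,0,0,0,0.5,1,0,0,0,0,0,1,1,0,0,0,0,0,1.5,1,0,0,0,0,0,1.5,1,0,0,0,0,0,1.5,1])

```text
time: 23.55
tool_pos: [0.5215, 0.2013, 0.1142]
ee_rot: [-3.141, -0.001, 0.024]
wrist_force: [-4.4, -1.8, 4.8]
width: 0.016
finger_force: 30.0
```

Emit:
arm_command(targets=[0,0,0,0,0,0,1,0,0,0,0,0,0,1,0,0,0,0,0,0,1,0,0,0,0,0,-0.5,0.15,0,0,0,0,0,-0.5,0.15,0,0,0,0,0,-0.5,0.15,0,0,0,0,0,-0.5,0.15,0,0,0,0,0,-20,0.15,0,0,0,0,0,-60,0.15,0,0,0,0,0,-110,0.15,0,0,0,0,0,-150,0.15,0,0,0,-60,60,-170,0.15,0,0,0,-60,100,-170,0.15,0,0,0,-60,150,-170,0.15,0,0,0,-60,200,-170,0.15,0,0,0,-60,250,-170,0.15,0,0,0,-60,250,-170,0.15])

```text
time: 25.25
tool_pos: [0.4671, -0.0538, 0.2825]
ee_rot: [3.14, 0.0, 0.019]
wrist_force: [0.5, 0.8, 0.1]
width: 0.0399
finger_force: 0.0
```

```bash
sed -i 's/^    z0=.*/    z0=.097/' m.py; python3 m.py; python3 - <<'E'
import cv2
import numpy as np,glob
f=sorted(glob.glob("pics/m_*_2[56789]*.png"));print(f)
cv2.imwrite("pics/fin.png",cv2.resize(np.hstack([cv2.imread(x) for x in f[-2:]]),None,fx=.66,fy=.66))
E
```

```text
t 25.25 p [ 0.4671 -0.0538  0.2825] rpy [1.7991e+02 2.0000e-02 1.1100e+00] F [0.5  0.83 0.08] w 0.0399 ff 0.0 q [-0.23 -0.09  1.4  -0.    1.84  1.32]
top board+rails (array([524.4, 200.6]), array([176.7, 209.3]), 1.47, 5658)
   0.008 (array([524.2, 200.2]), array([176.3, 208.6]), 1.46, 4479) 0.1082
   0.02 (array([523.3, 200. ]), array([165.9, 205.9]), 1.68, 351) 0.1201
   0.038 (array([524.7, 199.9]), array([168.8,  16.2]), 1.53, 449) 0.1397
  plane tilt deg [ 0.05 -0.05] z 0.1084
scene board+rails (array([523.7, 200.5]), array([177.9, 213.4]), 1.5, 3457)
   0.008 (array([523.7, 200.5]), array([177.9, 213.4]), 1.5, 2397) 0.1082
   0.02 (array([524.9, 201.4]), array([167.6, 210.6]), 2.68, 369) 0.1198
   0.038 (array([524., 201.]), array([169.2,  21.1]), 1.97, 298) 0.1393
  plane tilt deg [-0.02  0.14] z 0.1078
['pics/m_scene_25.25.png', 'pics/m_top_25.25.png']
```

View pics/fin.png

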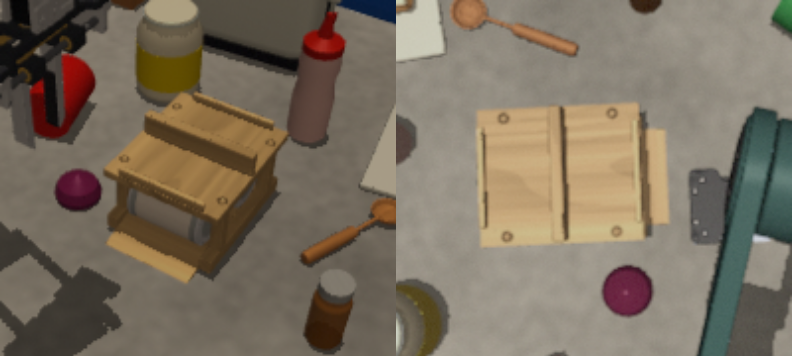

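The shelf is level and flush at z ≈ 97 mm, with a pin showing in all four holes. The tin lies under it in the near groove and the bystanders have not moved. I am handing in the job.

```bash
python3 -c "
from bench import robot
print(robot.close_job())"
```

```text
the job is handed in; nothing more can be done
None
```

I handed in the job at about 25 s: by the last measurements the loose tin rests in the near groove, the shelf sits flush and level on the four pinned posts, and the arm is clear. The hand-in returned no verdict.

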